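# Seat the cover plate in the drilling jig and throw the toggle clamp

### The job

Get the black cover plate on the drilling jig clamped ready for drilling: push it flat along the jig, without picking it up, until it sits fully home against all three locating pins (two behind it, one at its side). Then push the upright handle of the jig's toggle clamp over and down, past its dead point, until it snaps into lock with the rubber tip bearing on the plate. Leave the spare plate, the screwdriver, the bolt and the bushing where they are.

Things in the scene. Friction and masses are not known exactly. Their poses are not given: they have to be found in the camera images.
- jig: drilling jig fixed on the bench (not the red-handled fixture farther back): aluminium base plate 220 x 130 x 14 mm carrying a steel toggle clamp. Origin: centre of its underside, at bench height; z up; x along the 220 mm, from the clamp's end (-110) to the open end (+110); y across. Coordinates below in this frame, mm. Clamp bracket: x -76 to -18, y +-28, up to z 60
- cover_plate: the work: black cover plate, 62 x 52 x 8 mm, about 150 g, some corners bevelled, loose and flat on top of the jig's base plate (z 14), up to 30 mm and 20 degrees off its home, towards the jig's +x and +y. Origin: centre of its underside; x along the 62 mm side. Home: that side along the jig's y. Nothing stands on its +x and +y sides
- plate_home (a point): the plate's origin when fully home: jig (50, 0, 14), axes as the jig's. Steel locating pins, 10 mm across, tops at z 21, at jig (19, -14) and (19, 14) (behind the plate) and (60, -36) (at its side): home lies towards -x and -y
- clamp_handle (a joint): handle's turn on the clamp bar, rad: 0 open (start; friction keeps the handle upright), grows as it is pushed towards the jig's -x and down. Well over, it drops by its weight until the tip meets the plate near 2.4; from there the clamp resists (6 to 7 N at the grip) and springs back to 2.4 if let go early. Dead point about 2.75; past it the handle snaps to its stop and stays locked at 2.90
- grip_middle (a point): middle, on the axis, of the handle's black grip (round, 20 mm thick, 78 long), 93 mm from the handle's pin. Open: jig (-68, 0, 148), grip upright, leaning 12 degrees to -x. Pushed from its +x side it swings in the jig's x-z plane. Locked: jig (-113, 0, 86), grip level along the jig's x, its top at z 96
- grip_end (a point): free end of that grip, on its axis. Open: jig (-76, 0, 182); locked: jig (-148, 0, 86)
- clamp_tip: rubber tip, 16 mm across, on the clamp bar's spindle; bears on the middle of the plate when locked. Origin: centre of its lower face. While open, the bar (20 mm wide) stands upright over x -45 to -15 as high as z 140, and the tip points towards +x, reaching x 15 at z 115 to 135; so the grip above z 145 is free to push from its +x side
- spare_plate: bystander: an equal cover plate lying on the bench on the jig's +y side, about 50 mm off the base plate's edge
- bushing: bystander: black flanged bushing, 21 mm across, 14 mm high, standing on the jig's base plate near its (+x, -y) corner
- bolt: bystander: steel bolt standing on its head, 19 mm across, 36 mm high, on the jig's base plate near its (-x, -y) corner, beside the clamp
- screwdriver: bystander: yellow screwdriver, 165 mm long, 29 mm thick, lying on the bench on the jig's +y side, alongside the clamp, 25 mm or more off the base plate's edge

How it is judged:
By the outcome, as a careful person would: the job done as asked, in the order asked, and still so for the second after the job is handed in, with the robot touching nothing.
It also fails if it takes over 67 s, if anything falls off the work surface, if the arm or the gripper's body presses on something with over 40 N, if the wrist force passes 120 N, or if a joint passes its speed limit or range.

### The arm

A 6-joint arm with a two-finger parallel gripper is mounted at the origin on a cart in front of the work surface, level with it; the furniture and walls round the work are solid. World frame = base frame: x ahead of the robot, y to its left, z up, the work surface at z = 0. Lengths are in m, angles in rad, forces in N, time in s.
With the tool pointing down it reaches from about 0.275 to 0.825 m from the base axis. Payload 4.9 kg.
Tool frame: the origin (TCP) lies midway between the tips of the shut fingers; the grasp point (between the pads) lies 19 mm behind it (bot.grip_depth is the distance from the TCP to the grasp point, in m); y points along the fingers, x is the direction in which the jaws open and shut, and the axes are right-handed (so a half turn about y gives the same grasp; the last joint's range is limited). The gripper opens to 85 mm and grips with 20 to 120 N. Pads are 22 mm wide; open, the fingers measure 114 mm over their backs; the gripper's body (76 mm by 85 mm) begins 54 mm behind the grasp point. The pads swing forward as they close: fully open they stand 13 mm farther back than shut.
Start: joints at [-1.455, 0.326, -0.193, 1.052, 0, 1.437], TCP at [0.136, -0.533, 0.231] pointing down, gripper open.
Joint ranges: [-2.65, 2.65], [-0.97, 1.79], [-1.3, 1.35], [-1.93, 2.1], [-1.47, 1.37], [-3.14, 3.14]. Speed limits (rad/s): [2.57, 2.57, 3.14, 3.14, 3.14, 3.14].

### API

Orientations are given as a unit quaternion [w, x, y, z].
In Python, from cell import bot gives the robot as it stands. Calls block until the motion is done:
- bot.move_pose(position, orientation): joint-space move of the TCP to a pose.
- bot.move_linear(position, speed=0.15, rotation=None, until_force=None): straight line of the TCP; rotation=None keeps the orientation; speed is the mean speed in m/s. With until_force (N) it stops when the force on the tool has changed by that much, and returns True; else False.
- bot.goto_joints(angles): joint-space move.
- bot.set_gripper(opening, grasp_force=None): opening from 0.0 (shut) to 1.0 (fully open); grasp_force is the grip in N (None keeps the last); returns when the fingers have stopped.
- bot.wait(seconds).
- bot.solve_ik(position, orientation): joint angles nearest the present ones, or None.
- bot.camera(name): name is "side" or "top"; returns the picture (384x512x3 uint8, red, green, blue); there is no depth.
- bot.calibration(name): a dict with "mtx" (3x3 intrinsics, pixels), "k1" (the pictures are not rectified: a ray, as slopes to the right and down, at radius r is drawn at 1 + k1 r^2 times it, then the intrinsics apply), "extrinsics" (4x4, takes a point from world to camera coordinates). Camera axes: x right, y down, z forward; pixel columns grow to the right and rows downward; lengths in m; the calibration is good to about 2 mm. A picture is of the moment at which its call begins. calibration takes no time and is no camera call.
A pose or a line that the arm cannot do raises bot.PlanningError and nothing moves.
- bot.close_job(): hands the job in, once; it reports no verdict.
Trained networks look in the newest picture that a camera, given by its name, has taken for a name from the list of things; names that differ only in an ending like _2 or _b are one class to them, and where a whole thing is asked for, a point or a joint stands for the part that bears it (a point fixed in the world has none). Each returns a list of dicts, best first, with "confidence" (0 to 1); they miss things now and then, are a little off and sometimes report something else, mostly with a low value. They report only what shows in the picture. A call takes as long as a camera call.
- bot.search_frame(camera, thing): "bbox" ([left, top, width, height] in pixels, round what is visible of it).
Readings, each from a call of its own:
- bot.read_clock(): time.
- bot.read_joint_positions(): joint angles.
- bot.read_joint_vel(): joint speeds.
- bot.read_joint_efforts(): joint torques, N m.
- bot.read_position(): TCP position.
- bot.read_tool_rot(): TCP orientation.
- bot.read_ft_force(): force on the tool from outside, world axes, zero at the start.
- bot.read_moment(): the same for the moment, N m.
- bot.read_gripper_width(): opening from 0.0 (shut) to 1.0 (fully open).
Only numpy, scipy, OpenCV 4.12 (cv2) and the standard library are available. Lean on these libraries where they do the work, as an engineer would, in place of code of your own. Each camera call takes 0.05 s, during which the arm holds its last target. There are 200 camera calls.

## Working session

There is one attempt and no reset: what is moved stays moved. The work goes in short steps, each a Python script; the robot and the scene stay as the last script left them, time stands still between calls to the robot, and variables do not carry over. Pictures are saved under pics/ and viewed, about 8 in all and at most 12, crops included, and the job is handed in when it is done.

```bash
mkdir -p pics; ls; python3 - <<'E'
from cell import bot
import cv2
for n in("side","top"):
    im=bot.camera(n); cv2.imwrite(f"pics/{n}0.png",im[:,:,::-1])
    c=bot.calibration(n); print(n,c["mtx"].tolist(),c["k1"],c["extrinsics"].round(4).tolist() if hasattr(c["extrinsics"],'round') else c["extrinsics"])
    for t in("jig","cover_plate","clamp_handle","bolt","bushing","screwdriver","clamp_tip"):
        print(t,[( [round(v) for v in d["bbox"]],round(d["confidence"],2)) for d in bot.search_frame(n,t)[:3]])
print(bot.read_clock(),bot.read_tool_rot())
E
```

```text
pics
side [[390.818342489443, 0.0, 252.18237354994733], [0.0, 390.818342489443, 195.3139491146006], [0.0, 0.0, 1.0]] -0.00922467830193788 [[0.9555, -0.2943, 0.0191, -0.471], [-0.1294, -0.4765, -0.8696, 0.1819], [0.265, 0.8284, -0.4934, 0.7573], [0.0, 0.0, 0.0, 1.0]]
jig [([238, 173, 62, 80], 0.68)]
cover_plate [([256, 199, 9, 10], 0.56)]
clamp_handle [([266, 170, 13, 49], 0.61)]
bolt [([286, 233, 7, 14], 0.61)]
bushing [([288, 199, 8, 8], 0.47)]
screwdriver [([200, 220, 24, 45], 0.82), ([264, 172, 12, 47], 0.25), ([240, 171, 60, 83], 0.2)]
clamp_tip []
top [[477.9576183664222, 0.0, 259.47510614667243], [0.0, 477.9576183664222, 185.05028922161603], [0.0, 0.0, 1.0]] -0.11713865044020673 [[-0.0163, -0.9997, 0.0153, 0.0314], [-0.9825, 0.0132, -0.1858, 0.5344], [0.1856, -0.0181, -0.9825, 0.9308], [0.0, 0.0, 0.0, 1.0]]
jig [([174, 132, 120, 92], 0.69)]
cover_plate [([185, 158, 35, 26], 0.97)]
clamp_handle [([256, 170, 19, 16], 0.56), ([175, 132, 118, 88], 0.4)]
bolt [([203, 136, 12, 13], 0.52), ([276, 167, 7, 12], 0.49)]
bushing []
screwdriver [([218, 226, 69, 48], 0.76), ([275, 171, 5, 8], 0.41), ([167, 216, 29, 28], 0.33)]
clamp_tip []
0.8 [-0.55838158  0.55840765 -0.43380747  0.43382253]
```

```bash
python3 - <<'E'
import cv2
a=cv2.imread("pics/top0.png")[110:290,140:320]; cv2.imwrite("pics/topc.png",cv2.resize(a,(720,600)[:1]*2 if 0 else (600,600),interpolation=cv2.INTER_CUBIC))
a=cv2.imread("pics/side0.png"); cv2.imwrite("pics/sidec.png",cv2.resize(a[140:290,170:330],(640,600),interpolation=cv2.INTER_CUBIC))
E
```

```text
(no output)
```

View pics/topc.png

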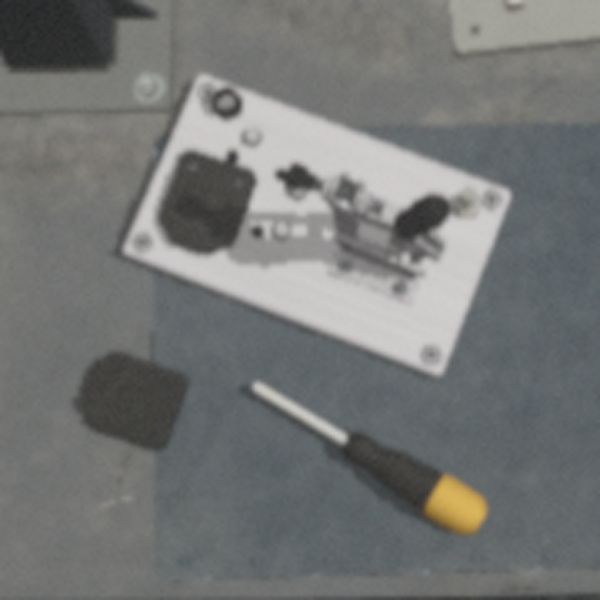

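View pics/sidec.png

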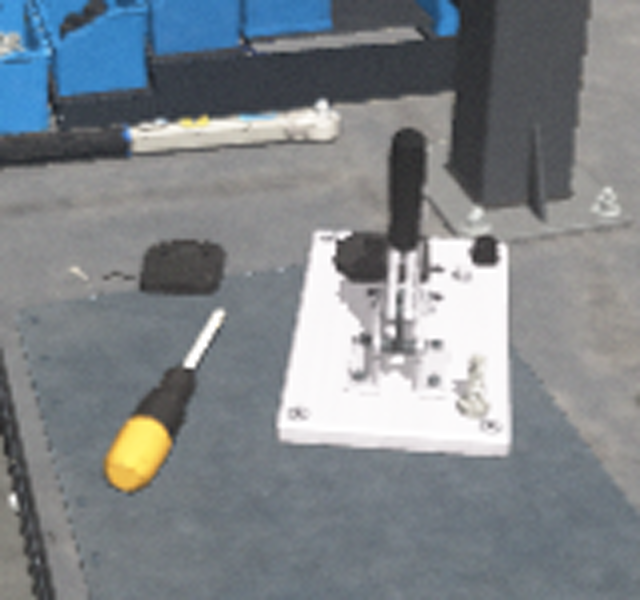

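View pics/top0.png

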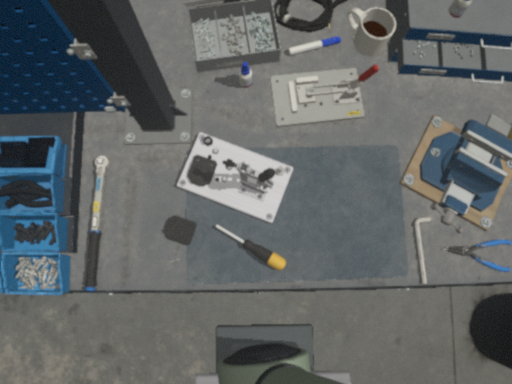

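The crops show the jig corners at about (198,73), (512,190), (440,375) and (123,252), counting from the bushing corner. The black plate is on it at (205,200), the upright grip at (425,215), the spare plate at (130,400) and the screwdriver at (370,455). A steel column stands beyond the bushing corner. Next I'll fit the jig and plate poses.

```bash
cat > h.py <<'E'
import numpy as np, cv2
from cell import bot
from scipy.optimize import least_squares
def project(n,P):
    c=bot.calibration(n); E=np.array(c["extrinsics"]); q=np.atleast_2d(P)@E[:3,:3].T+E[:3,3]
    s=q[:,:2]/q[:,2:]; s=s*(1+c["k1"]*(s**2).sum(1,keepdims=True)); K=np.array(c["mtx"])
    return s@K[:2,:2].T+K[:2,2]
def ray(n,uv,z):
    f=lambda p:project(n,[[p[0],p[1],z]])[0]-uv
    return least_squares(f,[0.5,0.1]).x
def J2W(pose,p):  # jig metres -> world
    x,y,t=pose; p=np.atleast_2d(p); c,s=np.cos(t),np.sin(t)
    return np.c_[x+c*p[:,0]-s*p[:,1], y+s*p[:,0]+c*p[:,1], p[:,2]]
def rectify(im,pose,z,n="top",S=4000,ext=(-.13,.13,-.085,.085)):
    """metric picture of jig plane z: col = (x-ext0)*S, row=(ext3-y)*S"""
    xs=np.arange(ext[0],ext[1],1/S); ys=np.arange(ext[3],ext[2],-1/S)
    X,Y=np.meshgrid(xs,ys); m=project(n,J2W(pose,np.c_[X.ravel(),Y.ravel(),np.full(X.size,z)])).reshape(*X.shape,2).astype(np.float32)
    return cv2.remap(im,m[...,0],m[...,1],cv2.INTER_CUBIC)
def plate(im,pose,z=.022):
    ext=(.005,.11,-.06,.065); S=4000; g=cv2.cvtColor(rectify(im,pose,z,ext=ext),cv2.COLOR_BGR2GRAY)
    m=(g<70).astype(np.uint8); m=cv2.morphologyEx(m,cv2.MORPH_OPEN,np.ones((31,31),np.uint8))
    k=max(cv2.findContours(m,0,2)[0],key=cv2.contourArea); (c,r),wh,a=cv2.minAreaRect(k)
    return (ext[0]+c/S)*1e3,(ext[3]-r/S)*1e3,np.array(wh)/S*1e3,a
E
python3 - <<'E'
from h import *
im=cv2.imread("pics/top0.png"); g=cv2.cvtColor(im,cv2.COLOR_BGR2GRAY)
m=(g>135).astype(np.uint8); m[:, :170]=0; m[:130]=0; m[225:]=0; m[:,300:]=0
k=np.vstack([c for c in cv2.findContours(m,0,2)[0] if cv2.contourArea(c)>50]); 
c4=cv2.boxPoints(cv2.minAreaRect(k)); print(c4)
uv=np.array([[198,73],[512,190],[440,375],[123,252]])*.3-.35+[140,110]; print(uv)
P=np.array([[.11,-.065,.014],[-.11,-.065,.014],[-.11,.065,.014],[.11,.065,.014]])
w=np.array([ray("top",u,.014) for u in uv])
d=w[0]-w[1]; t0=np.arctan2(d[1],d[0]); c0=w.mean(0)
r=least_squares(lambda p:(project("top",J2W(p,P))-uv).ravel(),[*c0,t0]); print("jig",r.x,np.degrees(r.x[2]),"res",r.fun.round(2))
np.save("jig.npy",r.x)
print("plate",plate(im,r.x))
print("col",ray("top",[174,130],.0),ray("top",[190,142],.0))
v=rectify(im,r.x,.014,S=3000); x=lambda a:int((a[0]+.13)*3000); y=lambda a:int((.085-a[1])*3000)
cv2.rectangle(v,(x([-.11]),y([0,.065])),(x([.11]),y([0,-.065])),(0,255,0),1)
for p in[(.019,-.014),(.019,.014),(.06,-.036)]: cv2.circle(v,(x(p),y(p)),15,(0,0,255),1)
cv2.imwrite("pics/rect0.png",v)
E
```

```text
[[162.02145  180.23058 ]
 [183.88474  124.010735]
 [294.0563   166.85524 ]
 [272.19302  223.07507 ]]
[[199.05 131.55]
 [293.25 166.65]
 [271.65 222.15]
 [176.55 185.25]]
jig [0.56212419 0.07505917 1.18739297] 68.03260567104658 res [-0.12 -0.74  0.42 -0.2   0.59  0.59 -0.9   0.25]
plate (66.87499618530273, 23.75, array([23.99999619, 42.74999237]), 90.0)
col [0.67066004 0.20963428] [0.64255862 0.17373296]
```

View pics/rect0.png

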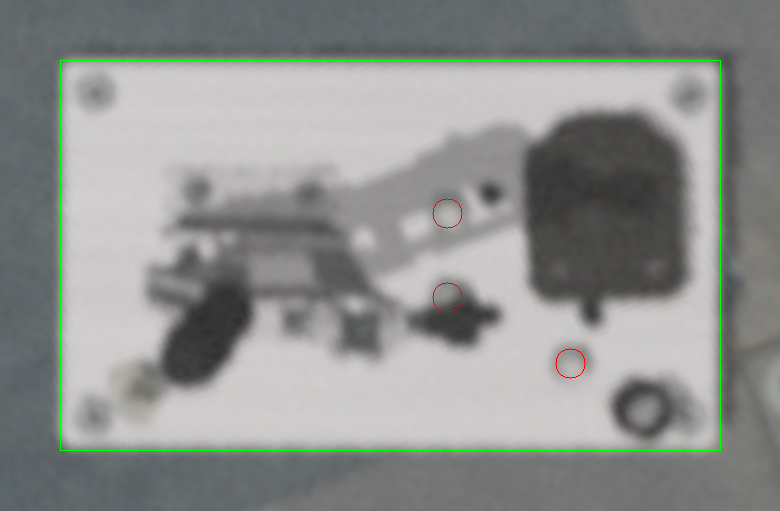

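The fit is good: the residual is under 1 px and the pins match. The plate's centre is near jig (72,16), about 22 mm in x and 16 mm in y from home, and almost square. I'll push it in -x first with two slightly open fingers.

```bash
cat >> h.py <<'E'
from scipy.spatial.transform import Rotation as Ro
JP=np.load("jig.npy")
def quat(sign=1):
    jy=np.array([-np.sin(JP[2]),np.cos(JP[2]),0])*sign; d=np.array([0,0,-1.])
    q=Ro.from_matrix(np.c_[jy,d,np.cross(jy,d)]).as_quat(); return q[[3,0,1,2]]
def W(x,y,z): return J2W(JP,[[x/1e3,y/1e3,z/1e3]])[0]
def at():
    p=np.array(bot.read_position())-[JP[0],JP[1],0]; c,s=np.cos(JP[2]),np.sin(JP[2])
    return (np.array([c*p[0]+s*p[1],-s*p[0]+c*p[1],p[2]])*1e3).round(1)
def fj():
    f=np.array(bot.read_ft_force()); c,s=np.cos(JP[2]),np.sin(JP[2]); return np.array([c*f[0]+s*f[1],-s*f[0]+c*f[1],f[2]]).round(1)
E
python3 - <<'E'
from h import *
sols={}
for s in(1,-1): print(s,bot.solve_ik(W(120,16,120),quat(s)),bot.solve_ik(W(-110,0,150),quat(s)))
s=min((1,-1),key=lambda s:abs(np.array(bot.solve_ik(W(120,16,120),quat(s)))[5]))
open("sign","w").write(str(s)); print(s)
p=np.array(bot.read_position()); bot.move_linear(p+[0,0,.12],speed=.3)
bot.set_gripper(.22)
bot.move_pose(W(118,18,300),quat(s)); print(bot.read_clock(),at(),fj(),bot.read_gripper_width())
bot.move_linear(W(118,18,60),speed=.25); print(at(),fj())
cv2.imwrite("pics/top1.png",bot.camera("top")[:,:,::-1]);cv2.imwrite("pics/side1.png",bot.camera("side")[:,:,::-1])
a=cv2.imread("pics/top1.png")[90:270,120:320];b=cv2.imread("pics/side1.png")[110:290,170:370]
cv2.imwrite("pics/m1.png",cv2.resize(np.hstack([a,b]),(800,360),interpolation=cv2.INTER_CUBIC)); print(bot.read_clock())
E
```

```text
1 [ 0.19555506  0.54661693 -0.14534941  0.87882999  0.         -0.99183791] [-0.19324942  0.34548873 -0.38835884  0.83694876  0.         -1.38064239]
-1 [ 0.19555506  0.54661693 -0.14534941  0.87882999  0.          2.14975474] [-0.19324942  0.34548873 -0.38835884  0.83694876  0.          1.76095026]
1
4.9917 [117.4  17.5 300.1] [ 0.3 -1.  -0.6] 0.2211186010991468
[118.5  17.   61.3] [-0.9 -0.6  0.3]
6.2
```

View pics/m1.png

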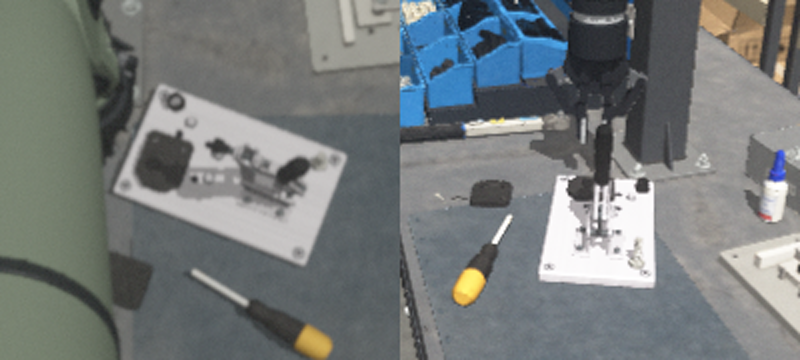

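The gripper stands clear of the column, just beyond the plate's +x side, with the fingers at about (590,130) in the right half. Now I'll descend and push -x.

```bash
python3 - <<'E'
from h import *
print(bot.move_linear(W(118,18,16),speed=.12,until_force=6),at(),fj())
print(bot.move_linear(W(80,18,16),speed=.03,until_force=6),at(),fj(),bot.read_clock())
cv2.imwrite("pics/side2.png",bot.camera("side")[:,:,::-1])
E
```

```text
False [118.1  17.9  16.4] [ 0.2 -0.4 -0.2]
True [86.3 17.9 16.1] [ 1.5 -0.6  1.3] 7.7167
```

```bash
python3 - <<'E'
from h import *
bot.move_linear(W(96,20,17),speed=.15); bot.set_gripper(0)
bot.move_linear(W(100,72,30),speed=.2); bot.move_linear(W(58,72,17),speed=.2)
print(at(),fj())
print(bot.move_linear(W(58,36,17),speed=.03,until_force=6),at(),fj(),bot.read_clock())
bot.move_linear(W(58,60,17),speed=.15)
# second seat in x
bot.move_linear(W(104,66,30),speed=.2); bot.set_gripper(.22); bot.move_linear(W(104,0,17),speed=.2)
print(bot.move_linear(W(80,0,17),speed=.03,until_force=7),at(),fj())
bot.move_linear(W(100,0,17),speed=.15); bot.set_gripper(0)
bot.move_linear(W(104,66,30),speed=.2); bot.move_linear(W(58,66,17),speed=.2)
print(bot.move_linear(W(58,36,17),speed=.03,until_force=7),at(),fj(),bot.read_clock())
bot.move_linear(W(58,60,17),speed=.15); bot.move_linear(W(58,100,230),speed=.3)
im=bot.camera("top")[:,:,::-1].copy(); cv2.imwrite("pics/top3.png",im)
s=bot.camera("side")[:,:,::-1].copy(); cv2.imwrite("pics/side3.png",s)
P=np.array([[x,y,.022] for x,y in((.024,-.031),(.076,-.031),(.076,.031),(.024,.031))])
k=4
for n,i,c in(("top",im,(110,200,160,240)),("side",s,(180,240,230,310))):
    big=cv2.resize(i,None,fx=k,fy=k,interpolation=cv2.INTER_CUBIC)
    q=(project(n,J2W(JP,P))+.5)*k; cv2.polylines(big,[q.round().astype(np.int32)],True,(0,255,0),1)
    cv2.imwrite(f"pics/{n}3c.png",big[c[0]*k:c[1]*k,c[2]*k:c[3]*k])
a=cv2.imread("pics/top3c.png");b=cv2.imread("pics/side3c.png");h=360
cv2.imwrite("pics/m3.png",np.vstack([cv2.resize(a,(400,450)) ,cv2.resize(b,(400,150))]) if 0 else np.hstack([cv2.resize(a,(400,450)),cv2.resize(b,(400,450*240//320))[:450] if b.shape[0]*400//b.shape[1]==450 else cv2.copyMakeBorder(cv2.resize(b,(400,300)),0,150,0,0,0)]))
print(bot.read_clock())
E
```

```text
[57.3 71.2 16.7] [-0.  0. -0.]
False [58.1 36.4 17. ] [1.4 2.5 1.9] 10.475
True [86.4  0.3 17.2] [2.2 1.3 0.9]
False [58.  36.5 16.9] [-0.   1.4  0.4] 15.2167
16.5
```

View pics/m3.png

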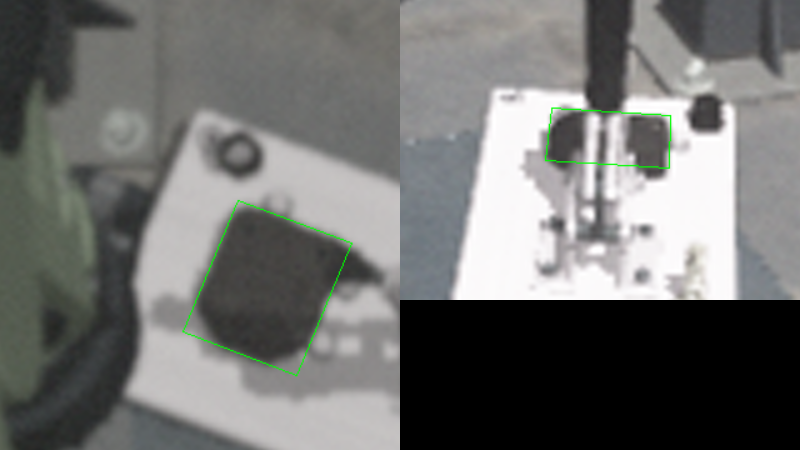

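The outline of the home pose nearly matches the plate (top view, about (270,285)), but the side push ended without reaching its force threshold because the shut fingertips are thinner than I assumed. I'll push farther in -y.

```bash
python3 - <<'E'
from h import *
bot.move_linear(W(59,60,17),speed=.4)
print(bot.move_linear(W(59,40,17),speed=.1,until_force=7),at(),fj())
print(bot.move_linear(W(59,22,17),speed=.03,until_force=7),at(),fj())
bot.move_linear(W(59,60,17),speed=.15)
bot.move_linear(W(104,60,30),speed=.2); bot.set_gripper(.22); bot.move_linear(W(104,0,17),speed=.2)
bot.move_linear(W(92,0,17),speed=.1)
print(bot.move_linear(W(80,0,17),speed=.03,until_force=8),at(),fj())
bot.move_linear(W(100,0,17),speed=.15); bot.set_gripper(0)
bot.move_linear(W(104,60,30),speed=.2); bot.move_linear(W(59,60,17),speed=.2)
bot.move_linear(W(59,40,17),speed=.1)
print(bot.move_linear(W(59,22,17),speed=.03,until_force=8),at(),fj(),bot.read_clock())
bot.move_linear(W(59,60,17),speed=.15); bot.move_linear(W(30,110,230),speed=.3)
im=bot.camera("top")[:,:,::-1].copy(); cv2.imwrite("pics/top4.png",im)
v=rectify(im,JP,.022,S=5000,ext=(0,.11,-.06,.06)); P=[(24,-31),(76,-31),(76,31),(24,31)]
cv2.polylines(v,[np.array([[x*5,(60-y)*5] for x,y in P])],True,(0,255,0),1)
for x,y in((19,-14),(19,14),(60,-36)): cv2.circle(v,(x*5,(60-y)*5),25,(0,0,255),1)
cv2.imwrite("pics/m4.png",v); print(bot.read_clock())
E
```

```text
False [58.8 39.9 16.5] [0.3 0.6 0.1]
True [58.5 36.6 16.1] [1.3 0.7 0.6]
True [86.4  0.1 17.3] [ 2.5 -0.2  1.5]
True [58.8 36.7 16.2] [-0.3 -0.2  0.3] 22.0833
23.325
```

View pics/m4.png

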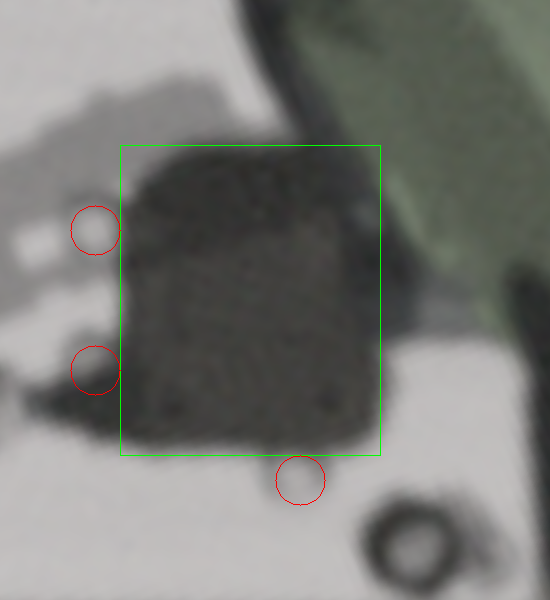

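The plate is home: both directions stop hard and repeatably (x 86.4 each time, y 36.6/36.7), and the outline sits on the plate. Now the handle.

```bash
python3 - <<'E'
from h import *
bot.move_linear(W(-36,0,235),speed=.3); bot.move_linear(W(-36,0,153),speed=.2,until_force=10)
print(at(),fj())
for x in(-60,-80,-100,-117):
    print(bot.move_linear(W(x,0,153),speed=.06,until_force=25),at(),fj(),bot.read_clock())
s=bot.camera("side")[:,:,::-1]; t=bot.camera("top")[:,:,::-1]
cv2.imwrite("pics/m5.png",np.hstack([cv2.resize(x,(400,400),interpolation=cv2.INTER_CUBIC) for x in(s[130:270,190:330],t[110:250,160:300])]))
E
```

```text
[-35.4   0.6 153.3] [-0.4 -0.4  0.7]
False [-6.050e+01 -1.000e-01  1.532e+02] [-0.4 -0.4  0.3] 25.0083
False [-8.060e+01  1.000e-01  1.529e+02] [-0.5  0.5  0.1] 25.4917
False [-100.9   -0.   153. ] [ 0.4  0.3 -0.5] 25.975
False [-1.176e+02  1.000e-01  1.529e+02] [-0.5  0.9 -0.4] 26.4083
```

View pics/m5.png

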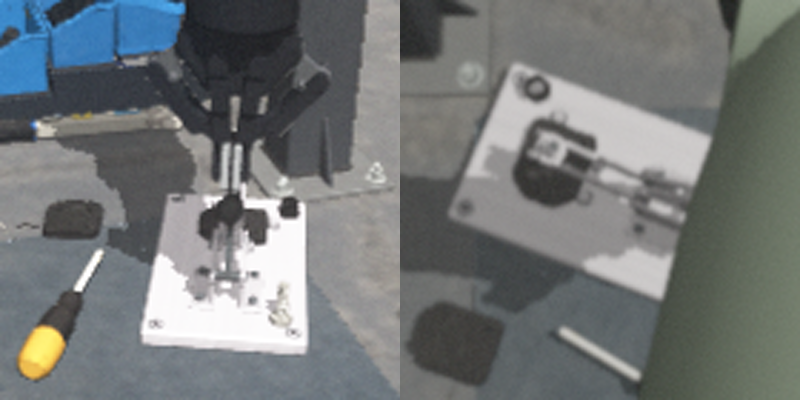

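The handle has dropped: the bar lies over and the tip is on the plate, with the grip end pointing at the camera at (230,205) on the left. Now I'll press down.

```bash
python3 - <<'E'
from h import *
bot.move_linear(W(-120,0,153),speed=.1)
for z in(140,130,120,112,106,102,98,95):
    r=bot.move_linear(W(-120,0,z),speed=.05,until_force=25); print(z,r,at(),fj())
    if r: break
print(bot.read_clock())
bot.move_linear(W(-120,0,235),speed=.2)
bot.move_linear(W(-120,0,300),speed=.3); bot.move_pose(np.array([.25,-.35,.35]),bot.read_tool_rot())
s=bot.camera("side")[:,:,::-1]; t=bot.camera("top")[:,:,::-1]
S=s.copy();T=t.copy()
for n,i in(("side",S),("top",T)):
    for p in((-148,0,86),(-113,0,96),(50,0,22)): 
        u=project(n,[W(*p)])[0].round().astype(int); i[u[1],u[0]]=(0,0,255)
cv2.imwrite("pics/m6.png",np.hstack([cv2.resize(x,(400,400),interpolation=cv2.INTER_NEAREST) for x in(S[150:270,200:320],T[120:240,170:290])]))
print(bot.read_clock(),fj())
E
```

```text
140 False [-120.     0.5  139.4] [-0.8 -0.9  0.1]
130 False [-120.    -0.7  130.3] [-0.1 -1.2  3.5]
120 False [-120.3   -0.8  120.6] [-2.1 -0.6  4.7]
112 False [-119.9    0.   112.1] [-1.1 -0.7  2.4]
106 False [-119.8    1.2  105.3] [ 0.2 -1.2 -0.1]
102 False [-120.     0.5  101.6] [-0.3 -1.4 -0. ]
98 False [-120.     0.3   97.7] [ 0.2 -0.1  0.3]
95 False [-1.201e+02  1.000e-01  9.480e+01] [ 0.6 -0.6  0.4]
29.1917
32.0417 [ 0.9 -0.1  0.1]
```

View pics/m6.png

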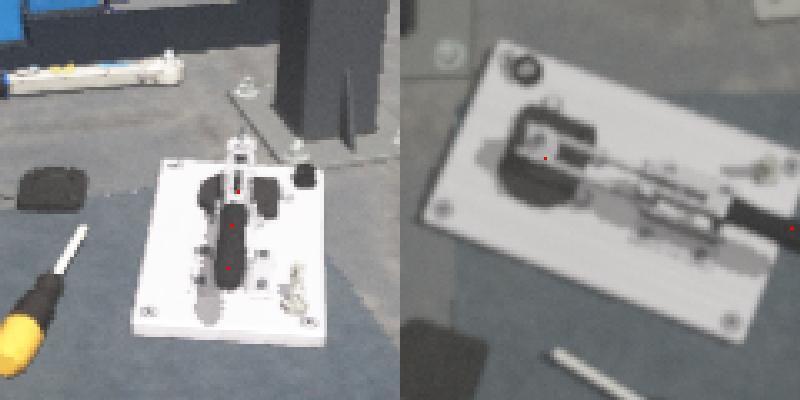

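The snap-through is clear: the load rose to about 4.7 N, fell to zero below z 106, and stayed there. The grip lies level at the predicted locked points, (228,268) and (232,226) on the left. One last check that the plate didn't shift under the clamp.

```bash
python3 - <<'E'
from h import *
im=bot.camera("top")[:,:,::-1].copy()
v=rectify(im,JP,.022,S=5000,ext=(0,.11,-.06,.06)); P=[(24,-31),(76,-31),(76,31),(24,31)]
cv2.polylines(v,[np.array([[x*5,(60-y)*5] for x,y in P])],True,(0,255,0),1)
w=rectify(im,JP,.091,S=1600,ext=(-.17,.08,-.06,.06))
w=cv2.resize(w,(400,192)); X=lambda x:int((x+170)*1.6)
for x in(-148,-78): cv2.line(w,(X(x),60),(X(x),140),(0,255,0),1)
w=cv2.copyMakeBorder(w,0,600-192,0,0,0); cv2.imwrite("pics/m7.png",np.hstack([v[:, :400],w])[:600])
E
```

```text
(no output)
```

View pics/m7.png

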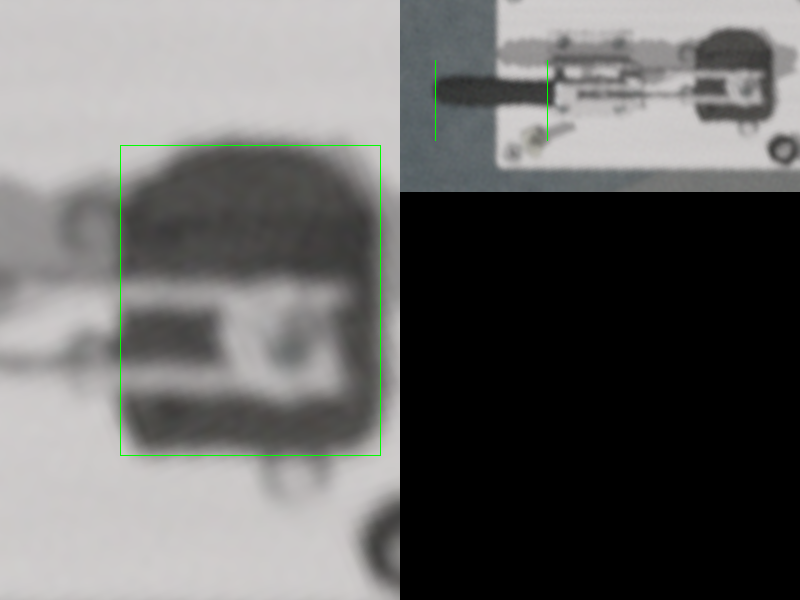

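The plate is still on its home outline with the tip bearing on it, and the grip spans the locked position, about x -148 to -78. Handing in.

```bash
python3 -c "
from h import *
print(bot.read_clock()); bot.close_job()"
```

```text
32.0917
the job is handed in; nothing more can be done
```

The cover plate is home against all three pins and the toggle clamp is locked on it. The job was handed in at 32 s on the robot clock, and no verdict was reported.

**Plate:** I pushed it flat along -x and then -y with the fingertips, repeating both until the stops were solid. The last two pushes each way ended at the same place within 0.1 mm. The final picture shows the plate on its home outline to about 1–2 mm, which is as fine as the camera resolves.

**Clamp:** I pushed the handle over, then pressed it down. The load peaked at about 4.7 N in the spot readings, below the stated 6–7 N. It fell to zero below z 106 mm, which I take as the snap past the dead point. After the arm withdrew, the grip lay level at its predicted locked position with the tip on the plate.

**Checks that failed or disagreed:** My first two -y pushes ended without reaching the force threshold, because the shut fingertips are thinner than I had assumed. I pushed farther and that gave solid contact. My automatic plate-pose fit gave a wrong result, so I checked the plate against outlines drawn on the pictures instead.

**Bystanders:** The spare plate, screwdriver, bolt and bushing look unmoved in the later pictures. I did not measure them.

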